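# Stand up and square the slumped plates in the feed magazine

### The job

The five aluminium end plates in the feed magazine have slumped. Get them standing upright and tight together against the backstop, with their ends all flush against the side fence, and leave the sliding follower pushed fully up against the row so that they cannot slump again. Leave everything else on the bench where it is.

Things in the scene. Friction and masses are not known exactly. Their poses are not given: they have to be found in the camera images.
- magazine: The plate magazine, bolted to the table; place and heading vary. Grey base, x -150 to 140, y -90 to 100 mm, 12 thick. Origin on the table top (z = 0); x along the row towards the backstop, y towards the side fence, z up. Two black slide strips along x (y -41 to -17 and 17 to 41), tops at z = 26, carry the plates; follower's rail between them. The -y side is open, nothing stands there.
- backstop (a point): Middle of the backstop's top edge, on its face towards the row: magazine x = 90, y = 0, z = 84 mm. An upright steel plate, 12 thick, 80 wide (y -40 to 40), with ribs and a foot behind it to x = 138.
- fence (a point): Middle of the side fence's inner face, at its top edge: magazine x = 17.5, y = 50, z = 76 mm. An upright aluminium bar along x, from x = -65 to 100, 10 thick, with a bolted flange outside it to y = 84.
- plate1_mid (a point): Centre of end plate 1 (next to the backstop; 5 is nearest the follower). All five alike: aluminium, 8 mm thick (own x), 100 wide (own y), 75 tall (own z), about 150 g, large central bore. At first they lean 15 to 30 degrees, tops to the backstop, feet slid out to the follower, ends staggered 4 to 22 mm short of the fence. Upright: own axes parallel to the magazine's, centre 63.5 mm high.
- plate2_mid (a point): Centre of end plate 2 of 5, like plate 1.
- plate3_mid (a point): Centre of end plate 3 of 5, like plate 1.
- plate4_mid (a point): Centre of end plate 4 of 5, like plate 1.
- plate5_mid (a point): Centre of end plate 5 of 5, like plate 1.
- follower (a joint): Slide of the follower, m (-0.039 to 0.090): 0 when its pushing face meets a tight, upright row of all five plates; grows as it is drawn back. About 1.2 N of friction, no spring, stays where left. Pushing face: steel plate 80 mm wide (y -40 to 40), 8 thick, 29 to 82 mm high, at magazine x = 50 mm minus the joint value.
- follower_knob (a point): Centre of the follower's black upright knob: 28 mm across from 58 to 80 mm above the table, narrower stem below, top at 87 mm; its axis 45 mm behind the pushing face, at magazine y = 0. Can be pinched from above or pushed from behind. A flat bracket 26 mm wide, top 35 mm high, runs under it to 13 mm behind its axis.
- screwdriver: Bystander: a screwdriver lying on the table.
- hex_key: Bystander: an L-shaped hex key (110 mm, 6 mm thick) on the table outside the fence; origin near the middle of its long leg.
- screw_tray: Bystander: a small open tray of screws, 75 x 60 x 28 mm, beyond the backstop.
- tube: Bystander: a telescopic tube with black fittings, 240 mm long, lying on the table.
- caliper: Bystander: a caliper lying on the table, 200 mm.
- oil_jar: Bystander: a white bottle, 48 mm across, 90 mm tall.
- label_roll: Bystander: a roll of labels on end, 76 mm across, 50 mm tall.

How it is judged:
At the end, for the whole second after the job is handed in: All five plates stand between follower and backstop, upright within 0.04 rad and parallel to the backstop within 0.035 rad, each with its end within 2 mm of the side fence, and the follower is closed up so that the row has no more than 3 mm of play (angle between each of plate1_mid, plate2_mid, plate3_mid, plate4_mid, plate5_mid's own z axis and vertical below 0.04 rad and angle between the x axis of each of plate1_mid, plate2_mid, plate3_mid, plate4_mid, plate5_mid and the x axis of magazine, either way round below 0.035 rad and y of each of plate1_mid, plate2_mid, plate3_mid, plate4_mid, plate5_mid in the frame of magazine above -0.002 m and x of each of plate1_mid, plate2_mid, plate3_mid, plate4_mid, plate5_mid in the frame of magazine above 0.046 m and value of joint follower below 0.003 m and x of plate5_mid in the frame of magazine below 0.09 m); the robot touches nothing.
It fails at once if another thing on the bench is shifted by more than 30 mm (distance of any of screwdriver, hex_key, screw_tray, tube, caliper, oil_jar, label_roll from where it was at the start of the episode above 0.03 m).
It also fails if it takes over 64 s, if anything falls off the work surface, if the arm or the gripper's body presses on something with over 40 N, if the wrist force passes 120 N, or if a joint passes its speed limit or range.

### The arm

A 6-joint arm with a two-finger parallel gripper is mounted at the origin on the work surface. World frame = base frame: x ahead of the robot, y to its left, z up, the work surface at z = 0. Lengths are in m, angles in rad, forces in N, time in s.
With the tool pointing down it reaches from about 0.375 to 0.9 m from the base axis. Payload 3.1 kg.
Tool frame: the origin (TCP) lies at the centre of the arm's flange, where the gripper is bolted on; the fingertips stand 182 mm ahead of it and the grasp point (between the pads) lies 164 mm ahead of it; z points along the fingers, y is the line along which they close (so a half turn about z gives the same grasp; the last joint's range is limited). The gripper opens to 87 mm and grips with 3 to 60 N. Pads are 19 mm wide; open, the fingers measure 117 mm over their backs; the gripper's body (75 mm by 190 mm) begins 51 mm behind the grasp point.
Start: joints at [1.012, 0.527, 1.433, -0, 1.181, -0.178], TCP at [0.232, 0.58, 0.405] pointing down, gripper open.
Joint ranges: [-3.08, 3.08], [-0.75, 2.2], [0.22, 2.44], [-1.43, 4.57], [0, 2.65], [-2.85, 2.85]. Speed limits (rad/s): [2.79, 2.79, 3.14, 3.14, 3.14, 3.14].

### API

Orientations are given as a unit quaternion [x, y, z, w].
In Python, from rig import * gives the robot as it stands.
- The arm moves only by the tool move_arm, never from a script. Its argument "commands" is a list that holds one entry, the list of rows, each a list of 6 numbers: the shift along the tool's x, y, z in units of 40 mm (1.0 is 40 mm), then the turn, a rotation vector about the tool's x, y, z in rad. A call has 1 to 12 rows; each row is the pose to reach, as a shift and turn from the pose commanded when the call began, along the tool's axes at that moment; what a row does not reach only later rows make up. A row lasts 1/8 s, in which the tool goes at most 62.5 mm and 10.7 degrees, less where a joint would pass 70% of its speed; a pose out of reach is approached as far as the arm can. A call with a gripper value outside its range is refused whole. "claw" is the closure, from -1 (fully open) to 1 (shut), so that 0 is half open, set as the call begins (left out, the last holds). The fingers move at their own pace and stop on an object; "squeeze" is the grip in N (left out, the last holds). Time passes only in rows, so rows that repeat a pose let the fingers close. It gives the time, the measured TCP pose, the force, the opening and the grip force at its end, in the units of the state.
- get_obs(): the state, without advancing time (a new reading comes with each control period).
- camera(name): name is "scene" or "top" or "wrist"; returns a dict with "pixels" (480x640x3 uint8, blue, green, red), "range_z" (480x640 float32, m along the optical axis (not along the pixel's ray), 0 where there is no reading), "camera_matrix" (3x3 intrinsics, pixels), "extrinsics" (4x4, takes a point from world to camera coordinates). Camera axes: x right, y up, looking along -z (the intrinsics and any distortion apply to the point x, -y, -z); pixel columns grow to the right and rows downward; lengths in m; the calibration is good to about 2 mm. A picture is of the moment at which its call begins.
- hand_in(): hands the job in; it is judged then, once.
The state is a dict: "time": time; "q": joint angles; "joint_velocities": joint speeds; "joint_torque": joint torques, N m; "position": TCP position; "tool_rot": TCP orientation; "ft_force": force on the tool from outside, world axes, zero at the start; "moment": the same for the moment, N m; "grip_width": finger opening in m; "grip_force": force on a finger pad.
Only numpy, scipy, OpenCV 4.12 (cv2) and the standard library are available. Lean on these libraries where they do the work, as an engineer would, in place of code of your own. Each camera call takes 0.05 s, during which the arm holds its last target. There are 200 camera calls.

## Working session

There is one attempt and no reset: what is moved stays moved. The work goes in short steps, Python scripts to look and compute and a tool call to move; the robot and the scene stay as the last step left them, time stands still between calls to the robot, and variables do not carry over. Pictures are saved under pics/ and viewed, at most 10 in all, crops included, and the job is handed in when it is done.

Besides the shell and the picture viewer there is one more tool, called after ">>>" in YAML: its name, and indented under it one key for each argument. move_arm: Moves the arm, as the interface text tells. Its arguments: {"type":"object","properties":{"commands":{"type":"array","items":{"type":"array","items":{"type":"array","items":{"type":"number"}}}},"claw":{"type":"number"},"squeeze":{"type":"number"}},"required":["commands"]}

```bash
mkdir -p pics; ls; python3 - <<'E'
from rig import *
import numpy as np,cv2
for n in("top","scene"):
    c=camera(n); cv2.imwrite(f"pics/{n}0.png",c["pixels"]); np.savez(f"{n}0.npz",**c)
o=get_obs();print(o)
E
```

```text
pics
{'time': 0.1, 'q': array([ 1.01252554e+00,  5.28366019e-01,  1.43375294e+00, -3.47697462e-06,
        1.18140387e+00, -1.78540077e-01]), 'joint_velocities': array([-0.00145089, -0.00110369, -0.00365864, -0.00105472,  0.00103542,
        0.00284859]), 'joint_torque': array([ 3.97640624e-04, -4.40980017e+01, -1.77149820e+01,  6.34750491e-02,
        5.32875163e-02, -5.96996142e-05]), 'position': array([0.23150241, 0.58021855, 0.40388032]), 'tool_rot': array([ 1.88725932e-01,  9.82029323e-01, -9.00914068e-04, -3.46056377e-04]), 'ft_force': array([ 0.03433768, -0.6399486 ,  0.40153188]), 'moment': array([ 0.03938028,  0.00683976, -0.00354824]), 'grip_force': 0.0, 'grip_width': 0.0872683275218476}
```

View pics/top0.png

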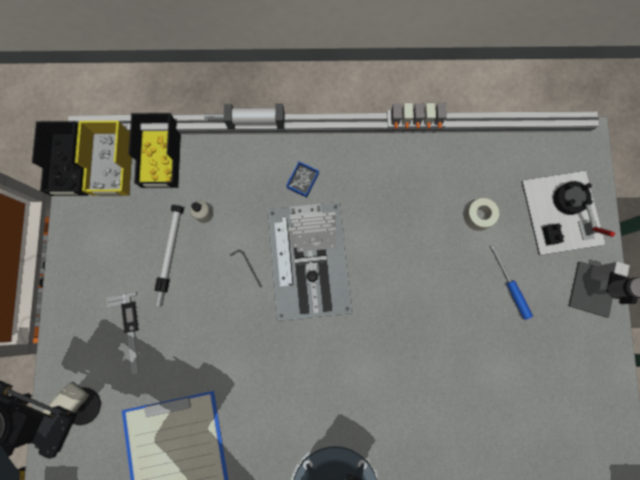

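View pics/scene0.png

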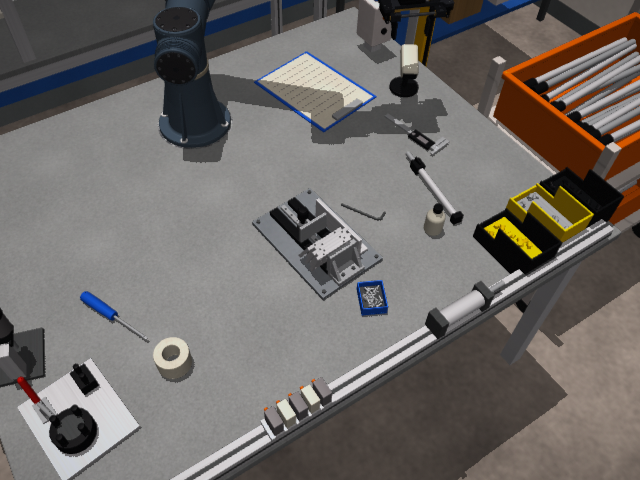

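The top view shows the magazine at px (268–352, 205–320). Its backstop is on the far side, the fence on the left (x≈283), and the knob at (312,276). The scene view shows the plates leaning towards the backstop. Next I'll fit the magazine's pose.

```bash
cat > h.py <<'E'
import numpy as np,cv2
def cloud(c):
    Z=c["range_z"];K=c["camera_matrix"];E=np.array(c["extrinsics"])
    v,u=np.mgrid[:480,:640]
    p=np.stack([(u-K[0,2])/K[0,0]*Z,-(v-K[1,2])/K[1,1]*Z,-Z],-1)
    return (p-E[:3,3])@E[:3,:3], Z>0
def proj(c,P):
    K=c["camera_matrix"];E=np.array(c["extrinsics"]);q=np.atleast_2d(P)@E[:3,:3].T+E[:3,3]
    return np.stack([K[0,2]+K[0,0]*q[:,0]/-q[:,2],K[1,2]-K[1,1]*q[:,1]/-q[:,2]],-1)
E
python3 - <<'E'
from h import *
c=np.load("top0.npz");P,ok=cloud(c)
roi=np.zeros(ok.shape,bool);roi[195:330,255:365]=1
m=(ok&roi&(P[...,2]>.007)).astype(np.uint8)
n,l,s,_=cv2.connectedComponentsWithStats(m);k=1+np.argmax(s[1:,4]);print(s[1:])
q=P[l==k];r=cv2.minAreaRect(q[:,:2].astype(np.float32)*1000);print(r)
print("table z",np.median(P[roi&(m==0)][:,2]), c["camera_matrix"][0,0])
kn=P[(l==k)][:,:]; 
kp=P[270:283,305:320].reshape(-1,3);kp=kp[kp[:,2]>.075];print("knob",kp.mean(0),len(kp))
(a,b),(w,h),th=r
ex=np.array([np.cos(np.radians(th)),np.sin(np.radians(th))])
if w<h: ex=np.array([-ex[1],ex[0]])
if ex[0]<0: ex=-ex
ey=np.array([-ex[1],ex[0]]);o=np.array([a,b])+5*ex-5*ey
print("origin",o,"heading",np.arctan2(ex[1],ex[0]))
M=np.c_[(q[:,:2]*1000-o)@np.c_[ex,ey],q[:,2]*1000]
print("top band knob",M[(abs(M[:,1])<16)&(M[:,2]>75)&(M[:,0]<20)].mean(0))
for y in(-30,0,30):
  s=M[abs(M[:,1]-y)<2];s=s[np.argsort(s[:,0])];print(y,[tuple(x) for x in s[:,[0,2]].round().astype(int)])
img=cv2.resize(c["pixels"][195:330,255:365],None,fx=4.4,fy=4.4,interpolation=2);cv2.imwrite("pics/crop.png",img)
E
```

```text
[[ 303  195    4    2    6]
 [ 267  202   85  119 8121]
 [ 347  235    1    1    1]
 [ 255  277    1    1    1]
 [ 257  279    1    1    1]
 [ 257  281    1    1    1]
 [ 259  282    1    1    1]]
((558.5569458007812, 63.388607025146484), (290.171142578125, 190.1203155517578), 5.720396518707275)
table z -0.0010887592089440722 473.1034955367909
knob [0.51028565 0.05363613 0.08360681] 101
origin [564.0304164   58.91187612] heading 0.09983975377106336
top band knob [-4.10087022e+01  1.25685294e-02  8.25783272e+01]
-30 [(np.int64(-150), np.int64(9)), (np.int64(-148), np.int64(10)), (np.int64(-148), np.int64(12)), (np.int64(-145), np.int64(15)), (np.int64(-145), np.int64(10)), (np.int64(-143), np.int64(10)), (np.int64(-140), np.int64(12)), (np.int64(-140), np.int64(14)), (np.int64(-138), np.int64(27)), (np.int64(-138), np.int64(24)), (np.int64(-135), np.int64(20)), (np.int64(-133), np.int64(24)), (np.int64(-131), np.int64(26)), (np.int64(-128), np.int64(27)), (np.int64(-128), np.int64(27)), (np.int64(-126), np.int64(28)), (np.int64(-126), np.int64(26)), (np.int64(-123), np.int64(19)), (np
[... 15402 characters left out ...]
nt64(80), np.int64(98)), (np.int64(82), np.int64(100)), (np.int64(85), np.int64(95)), (np.int64(91), np.int64(81)), (np.int64(94), np.int64(80)), (np.int64(96), np.int64(82)), (np.int64(98), np.int64(86)), (np.int64(99), np.int64(80)), (np.int64(100), np.int64(86)), (np.int64(101), np.int64(82)), (np.int64(107), np.int64(66)), (np.int64(112), np.int64(60)), (np.int64(116), np.int64(51)), (np.int64(118), np.int64(20)), (np.int64(120), np.int64(44)), (np.int64(121), np.int64(21)), (np.int64(124), np.int64(20)), (np.int64(125), np.int64(35)), (np.int64(126), np.int64(20)), (np.int64(129), np.int64(20)), (np.int64(131), np.int64(23)), (np.int64(133), np.int64(25)), (np.int64(137), np.int64(20))]
```

View pics/crop.png

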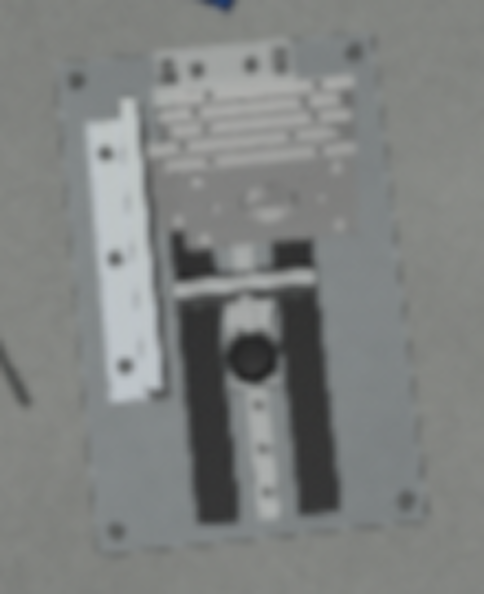

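The fit gives the magazine origin at (564, 59) mm with heading 0.0998 rad. The knob axis is at magazine x≈-53, so the follower joint is about 58 mm. I'll align tool y with the magazine's x axis and go behind the knob with closed fingers.

```bash
cat >> h.py <<'E'
from scipy.spatial.transform import Rotation as R
TH=0.0998; O=np.array([.564,.0589]); C,S=np.cos(TH),np.sin(TH)
EX=np.array([C,S,0]);EY=np.array([-S,C,0])
RT=R.from_matrix(np.c_[EY,EX,[0,0,-1]])
def mag(p): # world->magazine mm
    d=np.array(p[:2])-O; return np.array([d@EX[:2],d@EY[:2],p[2]])*1000
def row(o,mx,my,ztip): # target of tip mid in magazine mm
    p=np.r_[O,0]+EX*mx/1e3+EY*my/1e3; p[2]=ztip/1e3+.182
    r=R.from_quat(o["tool_rot"])
    return np.round(np.r_[r.inv().apply(p-o["position"])/.04,(r.inv()*RT).as_rotvec()],3)
E
python3 -c "
from rig import *;from h import *
print(row(get_obs(),-117,0,170).tolist())"
```

```text
[-9.957, -10.37, 1.313, -0.002, 0.001, 1.091]
```

>>> move_arm:
  commands:
    - [[-9.957, -10.37, 1.313, -0.002, 0.001, 1.091], [-9.957, -10.37, 1.313, -0.002, 0.001, 1.091], [-9.957, -10.37, 1.313, -0.002, 0.001, 1.091], [-9.957, -10.37, 1.313, -0.002, 0.001, 1.091], [-9.957, -10.37, 1.313, -0.002, 0.001, 1.091], [-9.957, -10.37, 1.313, -0.002, 0.001, 1.091], [-9.957, -10.37, 1.313, -0.002, 0.001, 1.091], [-9.957, -10.37, 1.313, -0.002, 0.001, 1.091], [-9.957, -10.37, 1.313, -0.002, 0.001, 1.091], [-9.957, -10.37, 1.313, -0.002, 0.001, 1.091], [-9.957, -10.37, 1.313, -0.002, 0.001, 1.091], [-9.957, -10.37, 1.313, -0.002, 0.001, 1.091]]
  claw: 1
  squeeze: 20

```text
time: 1.6
position: [0.4468, 0.0488, 0.3521]
tool_rot: [0.67, 0.742, 0.001, -0.001]
ft_force: [0.2, 1.0, -0.2]
grip_width: -0.0001
grip_force: 0.0
```

```bash
python3 -c "
from rig import *;from h import *
o=get_obs();print(o['time'],mag(o['position']),o['grip_width'],o['ft_force'],row(o,-117,0,55).tolist())
c=camera('wrist');cv2.imwrite('pics/w1.png',c['pixels']);np.savez('w1.npz',**c)"
```

```text
1.6 [-117.57593454    1.65072167  352.09591344] -0.00010134035320708988 [ 0.17323502  1.04947095 -0.16698998] [-0.049, 0.015, 2.877, -0.0, -0.003, 0.002]
```

View pics/w1.png

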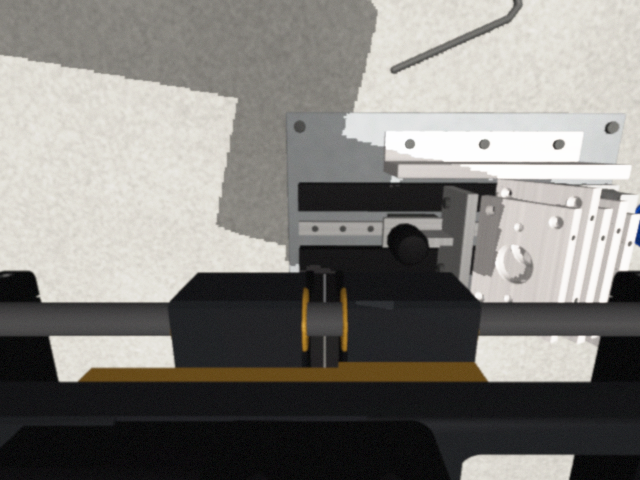

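The wrist view shows the magazine aligned with the image, the knob at px (408,244) and the fingers shut behind it. Descend, then advance.

>>> move_arm:
  commands:
    - [[-0.05, 0, 1.4, 0, -0.003, 0.002], [-0.05, 0, 2.87, 0, -0.003, 0.002], [-0.05, 0, 2.87, 0, -0.003, 0.002], [-0.05, 0.4, 2.87, 0, -0.003, 0.002], [-0.05, 0.7, 2.87, 0, -0.003, 0.002], [-0.05, 0.8, 2.87, 0, -0.003, 0.002], [-0.05, 0.9, 2.87, 0, -0.003, 0.002], [-0.05, 1.0, 2.87, 0, -0.003, 0.002], [-0.05, 1.1, 2.87, 0, -0.003, 0.002], [-0.05, 1.2, 2.87, 0, -0.003, 0.002]]

```text
time: 2.9
position: [0.4957, 0.0506, 0.2374]
tool_rot: [0.672, 0.741, -0.0, 0.0]
ft_force: [-0.7, 0.4, 1.6]
grip_width: 0.0005
grip_force: 0.8
```

```bash
cat > w.py <<'E'
from rig import *;from h import *
import sys
o=get_obs();print(o['time'],mag(o['position']).round(1),(np.array([EX,EY,[0,0,1]])@o['ft_force']).round(1),row(o,-40,0,55).tolist())
if len(sys.argv)>1:
    c=camera('wrist');np.savez(sys.argv[1]+'.npz',**c);cv2.imwrite(f'pics/{sys.argv[1]}.png',c['pixels'])
E
python3 w.py
```

```text
2.9 [-68.8  -1.5 237.4] [-0.6  0.5  1.6] [0.038, 0.72, 0.01, -0.0, 0.001, -0.002]
```

>>> move_arm:
  commands:
    - [[0.03, 0.1, 0, 0, 0, 0], [0.03, 0.2, 0, 0, 0, 0], [0.03, 0.3, 0, 0, 0, 0], [0.03, 0.4, 0, 0, 0, 0], [0.03, 0.5, 0, 0, 0, 0], [0.03, 0.6, 0, 0, 0, 0], [0.03, 0.7, 0, 0, 0, 0], [0.03, 0.8, 0, 0, 0, 0]]

```text
time: 3.9
position: [0.5268, 0.0548, 0.2373]
tool_rot: [0.672, 0.741, -0.001, -0.001]
ft_force: [-6.7, -3.7, 2.1]
grip_width: 0.0007
grip_force: 3.6
```

```bash
python3 w.py w2
```

```text
3.9 [-37.5  -0.4 237.3] [-7.1 -3.   2.1] [0.009, -0.063, 0.007, -0.003, 0.001, -0.002]
```

View pics/w2.png

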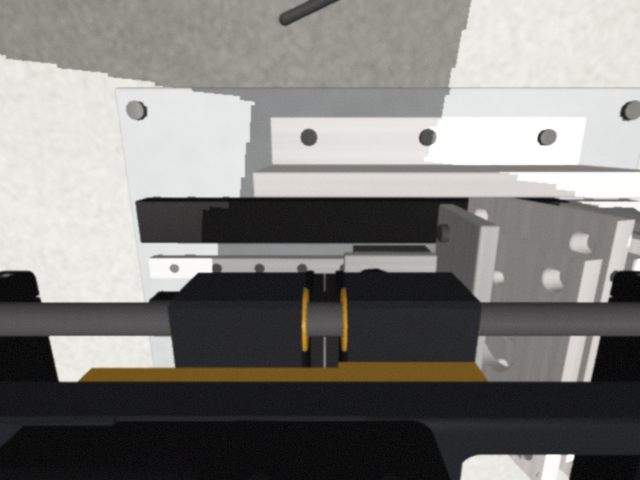

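The follower has met plate 5's foot at px (470,280). The force is about 7 N, so I'll keep pushing.

>>> move_arm:
  commands:
    - [[0.01, 0.05, 0, 0, 0, 0], [0.01, 0.1, 0, 0, 0, 0], [0.01, 0.15, 0, 0, 0, 0], [0.01, 0.2, 0, 0, 0, 0], [0.01, 0.25, 0, 0, 0, 0], [0.01, 0.3, 0, 0, 0, 0]]

```text
time: 4.7
position: [0.5384, 0.0561, 0.2373]
tool_rot: [0.671, 0.741, -0.002, -0.001]
ft_force: [-5.1, -4.4, 1.8]
grip_width: 0.0001
grip_force: 3.1
```

```bash
python3 w.py
```

```text
4.7 [-2.570e+01 -2.000e-01  2.373e+02] [-5.5 -3.9  1.8] [0.005, -0.357, 0.008, -0.003, 0.001, -0.001]
```

>>> move_arm:
  commands:
    - [[0, 0.04, 0, 0, 0, 0], [0, 0.08, 0, 0, 0, 0], [0, 0.12, 0, 0, 0, 0], [0, 0.16, 0, 0, 0, 0], [0, 0.2, 0, 0, 0, 0]]

```text
time: 5.32
position: [0.5455, 0.0568, 0.2372]
tool_rot: [0.671, 0.741, -0.003, -0.002]
ft_force: [-9.4, -5.1, 5.5]
grip_width: 0.0002
grip_force: 5.3
```

```bash
python3 w.py w3; python3 - <<'E'
from rig import *;from h import *
c=camera('top');np.savez('t3.npz',**c);P,ok=cloud(c)
d=P[...,:2]-O;M=np.stack([d@EX[:2],d@EY[:2],P[...,2]],-1)*1000
for y in(-45,-30,30):
  s=M[(abs(M[...,1]-y)<6)&(M[...,2]>60)&(M[...,2]<125)&(M[...,0]>-30)];
  h,_=np.histogram(s[:,0],np.arange(-20,110,5));print(y,h, [s[(s[:,0]>a)&(s[:,0]<a+10)][:,2].mean().round(1) if ((s[:,0]>a)&(s[:,0]<a+10)).any() else 0 for a in range(20,100,10)])
E
```

```text
5.325 [-1.860e+01 -2.000e-01  2.372e+02] [-9.8 -4.2  5.5] [0.005, -0.536, 0.008, -0.007, 0.001, -0.001]
-45 [ 0  0  0  0  0  0  0  0  0  0  0  0  0  2  1  0  0  0  5 11 10 10  0  2
  1] [0, 0, np.float64(77.1), np.float64(92.5), 0, np.float64(99.5), np.float64(99.5), np.float64(84.4)]
-30 [0 0 0 0 0 0 0 0 0 0 0 0 0 0 0 0 0 0 0 0 0 0 0 9 4] [0, 0, 0, 0, 0, 0, 0, np.float64(83.8)]
30 [0 0 0 0 0 0 0 0 0 0 0 0 0 0 0 0 0 0 0 0 0 0 0 5 5] [0, 0, 0, 0, 0, 0, 0, np.float64(84.0)]
```

View pics/w3.png

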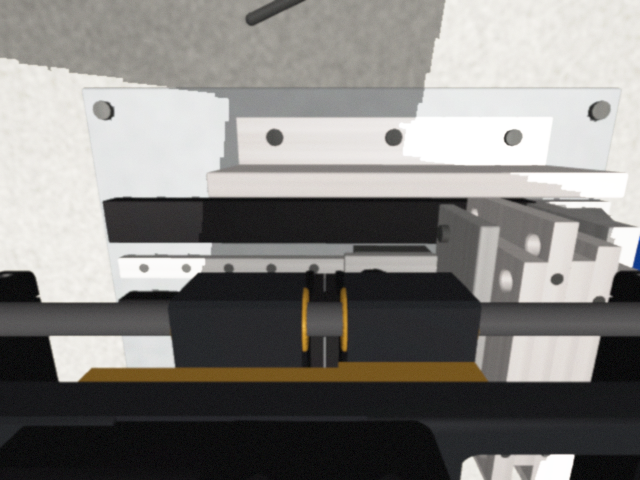

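The plates are nearly upright in the wrist view (px 470–600). I'll push on until the row is solid.

>>> move_arm:
  commands:
    - [[0, 0.04, 0, 0, 0, 0], [0, 0.08, 0, 0, 0, 0], [0, 0.12, 0, 0, 0, 0]]

```text
time: 5.8
position: [0.5473, 0.057, 0.2371]
tool_rot: [0.671, 0.742, -0.007, -0.005]
ft_force: [-17.5, -9.8, 12.8]
grip_width: 0.0004
grip_force: 10.0
```

```bash
python3 w.py
```

```text
5.8 [-16.8  -0.3 237.1] [-18.3  -8.   12.8] [0.007, -0.581, 0.012, -0.017, 0.001, 0.0]
```

>>> move_arm:
  commands:
    - [[0, 0.03, 0, 0, 0, 0], [0, 0.06, 0, 0, 0, 0], [0, 0.06, 0, 0, 0, 0]]

```text
time: 6.18
position: [0.5482, 0.057, 0.2371]
tool_rot: [0.671, 0.742, -0.008, -0.007]
ft_force: [-19.8, -10.2, 14.5]
grip_width: 0.0004
grip_force: 11.4
```

```bash
python3 w.py
```

```text
6.175 [-15.9  -0.3 237.1] [-20.7  -8.2  14.5] [0.007, -0.601, 0.016, -0.021, 0.001, 0.001]
```

>>> move_arm:
  commands:
    - [[0, -0.6, 0, 0, 0, 0], [0, -1.2, 0, 0, 0, 0], [0, -1.2, -1.5, 0, 0, 0], [0, -1.2, -3.0, 0, 0, 0], [-1.2, -0.5, -3.5, 0, 0, 0], [-2.5, 0.7, -3.5, 0, 0, 0], [-2.5, 1.67, -3.5, 0, 0, 0], [-2.5, 1.67, -3.5, 0, 0, 0], [-2.5, 1.67, -3.5, 0, 0, 0]]

```text
time: 7.3
position: [0.6305, -0.0344, 0.3774]
tool_rot: [0.671, 0.741, 0.0, 0.001]
ft_force: [-1.3, -0.0, -0.4]
grip_width: 0.0003
grip_force: 0.0
```

```bash
python3 w.py w4; python3 -c "
from rig import *;from h import *
print(row(get_obs(),56,-100,60).tolist())"
```

```text
7.3 [ 56.8 -99.5 377.4] [-1.3  0.1 -0.4] [2.486, -2.428, 3.507, 0.001, 0.001, -0.001]
[-0.016, -0.011, 3.387, 0.0, 0.001, -0.001]
```

View pics/w4.png

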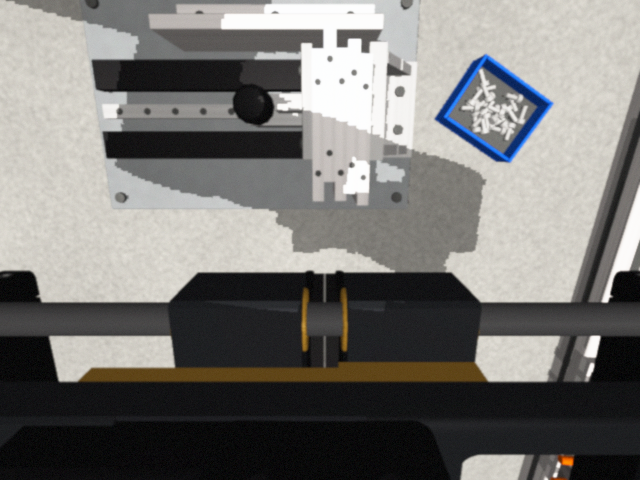

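The row is upright and tight at px x 302–388, with staggered ends along the bottom edge. Now push the ends to the fence, starting at plates 5 and 4.

>>> move_arm:
  commands:
    - [[0, 0, 1.5, 0, 0, 0], [0, 0, 3.0, 0, 0, 0], [0, 0, 3.38, 0, 0, 0], [0.2, 0, 3.38, 0, 0, 0], [0.35, 0, 3.38, 0, 0, 0], [0.5, 0, 3.38, 0, 0, 0], [0.6, 0, 3.38, 0, 0, 0], [0.7, 0, 3.38, 0, 0, 0], [0.8, 0, 3.38, 0, 0, 0], [0.88, 0, 3.38, 0, 0, 0], [0.94, 0, 3.38, 0, 0, 0]]

```text
time: 8.72
position: [0.6283, 0.0006, 0.245]
tool_rot: [0.671, 0.741, -0.0, 0.004]
ft_force: [-0.6, -7.8, 6.0]
grip_width: 0.0005
grip_force: 3.9
```

```bash
python3 w.py
```

```text
8.725 [ 58.1 -64.4 245. ] [-1.4 -7.7  6. ] [1.609, -2.456, 0.177, 0.005, 0.006, -0.001]
```

>>> move_arm:
  commands:
    - [[0.06, 0, 0, 0, 0, 0], [0.12, 0, 0, 0, 0, 0], [0.18, 0, 0, 0, 0, 0], [0.18, 0, 0, 0, 0, 0]]

```text
time: 9.22
position: [0.6279, 0.0047, 0.2451]
tool_rot: [0.671, 0.742, -0.002, 0.006]
ft_force: [-1.0, -19.2, 4.6]
grip_width: 0.0003
grip_force: 9.4
```

```bash
python3 w.py
```

```text
9.225 [ 58.2 -60.3 245.1] [ -3.  -19.    4.6] [1.511, -2.455, 0.172, 0.005, 0.012, 0.001]
```

>>> move_arm:
  commands:
    - [[0.06, 0, 0, 0, 0, 0], [0.06, 0, 0, 0, 0, 0], [-0.8, 0, 0, 0, 0, 0], [-0.8, 0.3, 0, 0, 0, 0], [-0.6, 0.3, 0, 0, 0, 0], [-0.45, 0.3, 0, 0, 0, 0], [-0.35, 0.3, 0, 0, 0, 0], [-0.25, 0.3, 0, 0, 0, 0], [-0.15, 0.3, 0, 0, 0, 0], [-0.05, 0.3, 0, 0, 0, 0], [0.05, 0.3, 0, 0, 0, 0], [0.05, 0.3, 0, 0, 0, 0]]

```text
time: 10.72
position: [0.6402, 0.007, 0.2445]
tool_rot: [0.67, 0.743, -0.003, 0.009]
ft_force: [1.7, -28.2, 3.6]
grip_width: 0.0005
grip_force: 14.0
```

```bash
python3 w.py
```

```text
10.725 [ 70.7 -59.3 244.5] [ -1.1 -28.2   3.6] [1.494, -2.762, 0.144, 0.006, 0.017, 0.004]
```

Good: stopped firmly at −59.3. Next are the backstop-end plates.

>>> move_arm:
  commands:
    - [[-0.85, 0, 0, 0, 0, 0], [-0.85, 0.35, 0, 0, 0, 0], [-0.6, 0.35, 0, 0, 0, 0], [-0.45, 0.35, 0, 0, 0, 0], [-0.35, 0.35, 0, 0, 0, 0], [-0.25, 0.35, 0, 0, 0, 0], [-0.15, 0.35, 0, 0, 0, 0], [-0.07, 0.35, 0, 0, 0, 0], [0, 0.35, 0, 0, 0, 0], [0, 0.35, 0, 0, 0, 0]]

```text
time: 11.98
position: [0.6527, 0.0078, 0.2432]
tool_rot: [0.67, 0.742, -0.005, 0.006]
ft_force: [-2.6, -23.1, 0.3]
grip_width: 0.0005
grip_force: 11.1
```

```bash
python3 w.py
```

```text
11.975 [ 83.1 -59.7 243.2] [ -4.9 -22.7   0.3] [1.5, -3.076, 0.131, 0.0, 0.014, 0.002]
```

>>> move_arm:
  commands:
    - [[-0.8, 0, 0, 0, 0, 0], [-1.2, 0, -1.2, 0, 0, 0], [-1.4, 0, -2.4, 0, 0, 0], [-1.4, 0, -2.4, 0, 0, 0], [-1.4, 0, -2.4, 0, 0, 0]]

```text
time: 12.6
position: [0.657, -0.0413, 0.3383]
tool_rot: [0.672, 0.741, -0.0, 0.0]
ft_force: [-0.5, -0.4, 0.2]
grip_width: 0.0007
grip_force: 0.0
```

```bash
python3 w.py w5
```

```text
12.6 [  82.5 -109.   338.3] [-0.5 -0.4  0.2] [2.72, -3.069, 2.529, 0.0, 0.001, -0.002]
```

View pics/w5.png

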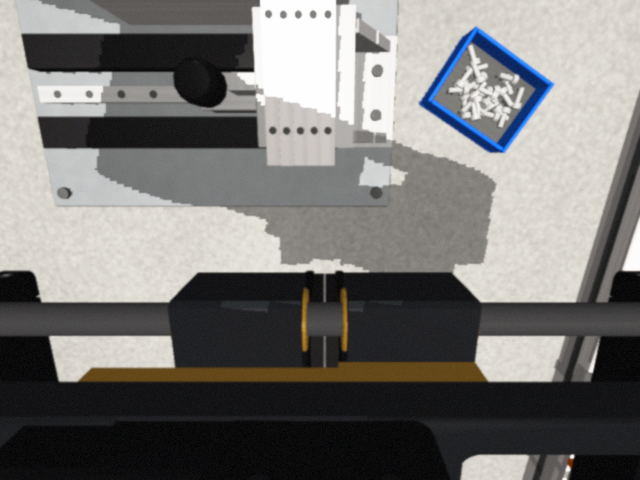

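All five ends and hole patterns line up (edge row ≈166, px 267–335). Now a final firm push on the follower.

```bash
python3 - <<'E'
from rig import *;from h import *
c=camera('wrist');P,ok=cloud(c);d=P[...,:2]-O;M=np.stack([d@EX[:2],d@EY[:2],P[...,2]],-1)*1000
t=M[ok&(M[...,2]>94)&(M[...,2]<110)&(M[...,1]<45)&(M[...,1]>-80)&(M[...,0]>20)&(M[...,0]<110)]
print(len(t),np.percentile(t[:,0],[1,99]),np.percentile(t[:,1],[.5,99]),np.median(t[:,2]))
for a in range(50,90,8):
  s=t[(t[:,0]>a+1)&(t[:,0]<a+7)];print(a,np.percentile(s[:,1],[.5]),s[:,2].mean())
E
```

```text
11797 [47.98713905 87.2568573 ] [-51.67727894  33.98146449] 101.80880595049717
50 [-51.66065561] 101.80795757567786
58 [-51.65459643] 101.79092493277223
66 [-51.70485909] 101.80780539457314
74 [-51.64420549] 101.78071406285933
82 [-51.64159976] 101.79160679906798
```

>>> move_arm:
  commands:
    - [[1.4, -1.5, 0, 0, 0, 0], [2.73, -2.8, 0, 0, 0, 0], [2.73, -3.57, 0, 0, 0, 0], [2.73, -3.57, 0, 0, 0, 0], [2.73, -3.57, 1.3, 0, 0, 0], [2.73, -3.57, 2.53, 0, 0, 0], [2.73, -3.57, 2.53, 0, 0, 0], [2.73, -2.7, 2.53, 0, 0, 0], [2.73, -2.5, 2.53, 0, 0, 0], [2.73, -2.4, 2.53, 0, 0, 0], [2.73, -2.33, 2.53, 0, 0, 0], [2.73, -2.33, 2.53, 0, 0, 0]]

```text
time: 14.2
position: [0.548, 0.0572, 0.2378]
tool_rot: [0.671, 0.742, -0.008, -0.006]
ft_force: [-17.3, -7.6, 9.7]
grip_width: 0.0004
grip_force: 9.2
```

```bash
python3 w.py
```

```text
14.2 [-1.610e+01 -1.000e-01  2.378e+02] [-17.9  -5.8   9.7] [0.002, -0.598, 0.032, -0.02, 0.001, 0.001]
```

>>> move_arm:
  commands:
    - [[0, 0.1, 0, 0, 0, 0], [0, 0.1, 0, 0, 0, 0], [0, -0.6, 0, 0, 0, 0], [0, -1.2, 0, 0, 0, 0], [0, -1.2, -1.5, 0, 0, 0], [0, -1.2, -3.0, 0, 0, 0], [-0.5, 0, -4.0, 0, 0, 0], [-1.5, 1.0, -4.0, 0, 0, 0], [-1.5, 2.0, -4.0, 0, 0, 0], [-1.5, 2.0, -4.0, 0, 0, 0], [-1.5, 2.0, -4.0, 0, 0, 0]]

```text
time: 15.58
position: [0.6388, 0.0064, 0.3983]
tool_rot: [0.672, 0.741, -0.0, 0.001]
ft_force: [-0.0, 0.7, 0.7]
grip_width: 0.0001
grip_force: 0.0
```

```bash
python3 w.py w6; python3 - <<'E'
from h import *
c=np.load('w6.npz');P,ok=cloud(c);d=P[...,:2]-O;M=np.stack([d@EX[:2],d@EY[:2],P[...,2]],-1)*1000
def box(x,y,z): return M[ok&(M[...,0]>x[0])&(M[...,0]<x[1])&(M[...,1]>y[0])&(M[...,1]<y[1])&(M[...,2]>z[0])&(M[...,2]<z[1])]
p=lambda n,s,i:print(n,len(s),np.percentile(s[:,i],[1,99]).round(1) if len(s) else '')
row=box((30,110),(-70,70),(95,110));p("row x",row,0);p("row y",row,1);print(row[:,2].mean())
p("fence y",box((0,45),(40,75),(72,80)),1)
p("backstop x",box((80,115),(-35,35),(81,89)),0)
p("follower x",box((25,60),(-38,-18),(78,88)),0);p("knob x",box((-20,25),(-20,20),(82,92)),0)
for a in range(50,90,8):
  s=row[(row[:,0]>a-1)&(row[:,0]<a+5)];print(a,np.percentile(s[:,1],[.5,99.5]).round(1))
E
```

```text
15.575 [ 69.2 -59.7 398.3] [0.  0.7 0.7] [1.493, -2.736, 4.027, 0.001, 0.001, -0.001]
row x 7108 [48.2 87.4]
row y 7108 [-50.8  46.8]
101.81996260296681
fence y 807 [48.  57.6]
backstop x 1198 [89.2 99.8]
follower x 192 [39.9 46.1]
knob x 841 [-8.7 15.4]
50 [-51.6  47.5]
58 [-51.5  47.4]
66 [-51.5  47.4]
74 [-51.4  47.4]
82 [-51.4  47.3]
```

View pics/w6.png

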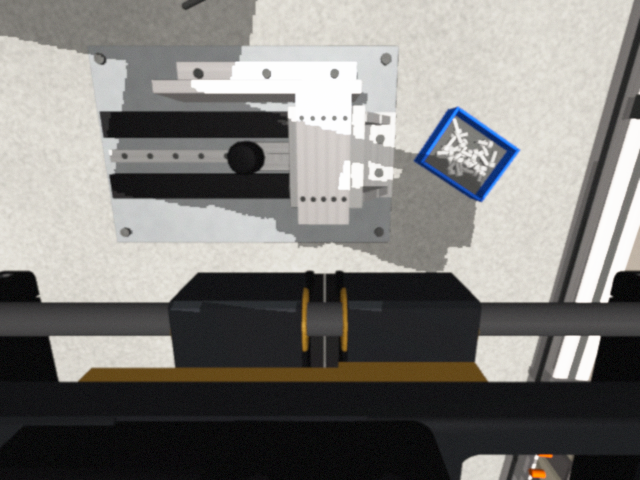

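Relative to the fence and backstop seen in the same image, the row is flush and tight, and the follower is closed. The fence face reads 48.0 against row ends at 47.4, and the backstop face ≈87.8 against the row at 87.6. Handing in.

```bash
python3 -c "
from rig import *
print(hand_in())"
```

```text
the job is handed in; nothing more can be done
None
```

I've handed the job in. In the last wrist-camera check all five plates stood upright and tight against the backstop, their ends within about 0.6 mm of the fence, with the follower closed up to within a fraction of a millimetre; nothing else on the bench was touched, and the hand-in gave no verdict.

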